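Press the pivot bushing into a monitor-arm base

TASK

The monitor arm is being put together on this desk. Take the bronze flanged bushing out of the blue parts tray, start it upright in the bore on top of the monitor arm's desk base, and press it slowly down against the tight friction rings until its flange sits fully home, flush on the face of the base. Press no harder than needed (the flange cracks if it is driven onto the face with more than about 20 N), let go of it, and leave the other things where they are.

Things in the scene. Friction and masses are not known exactly. Their poses are not given: they have to be found in the camera images.
- bushing: Bronze flanged bushing, about 140 g, standing on its plug in any one of the tray's bays. Origin: centre of its underside, z up along its axis. From below: plug 26 mm diameter, 24 mm long, its lowest 5 mm tapered to 23.4 mm; flange (shoulder) 40 mm diameter, 5 mm thick; neck 24 mm diameter, 18 mm high, to grip it by. 47 mm high in all.
- bush_shoulder (a point): Point on the bushing's axis at the underside of its flange, 24 mm above its origin.
- bush_top (a point): Point on the bushing's axis at its top, 47 mm above its origin and 18 mm above the flange's top. The dark hole in the top, 16 mm across, is filled: the top acts as a solid flat face to push on.
- base: Desk base of a monitor arm, fixed to the desk: grey foot plate 120 x 110 x 10 mm and on its centre an aluminium column head 66 x 66 mm, whose top face is 80 mm above the desk. Origin: centre of its underside, z up. The bore, 27 mm in diameter and 30 mm deep, is in its top face, with no lead-in at its edge.
- bore_mouth (a point): Centre of the bore's mouth, in the top face; z up. The plug goes in freely for 7 to 11 mm, then meets a tight nylon ring that it pushes ahead against 16 N of friction; somewhere below, 10 to 26 mm down, it may meet a second one, 21 N in all. Depths differ each time and cannot be seen. The rings stay where left (no spring). When the flange meets the face the force climbs steeply past 21 N.
- tray: Blue plastic parts tray, fixed, 85 x 198 mm, walls 20 mm high and 4 mm thick, floor 4 mm thick, with two dividers that make three bays side by side along its y axis, centres at y = -64, 0 and +64 mm. Origin: centre of its underside.
- spacer: Black plastic spacer ring, 44 mm across, 14 mm high, in another bay of the tray. Origin: centre of its underside. Leave alone.
- end_cap: Grey plastic end cap, 42 mm across, 20 mm high, in another bay of the tray. Origin: centre of its underside. Leave alone.
- screwdriver: Screwdriver lying on the desk. Leave alone.
- stapler: Black stapler, 145 x 36 x 44 mm, on the desk. Leave alone.
- tape_roll: Roll of clear tape, 84 mm across, 20 mm high, lying flat on the desk. Leave alone.
- mug: White mug, 80 mm across, 95 mm high, on the desk. Leave alone.
- sticky_notes: Yellow block of notes, 76 x 76 x 18 mm, on the desk. Leave alone.
Mind the look-alikes: they are no part of the job. What is shaped like the base but yellow is not meant. Of the things that look like the bushing, take the one that is farthest to the robot's right at the start.

How it is judged (in metres and radians):
On the way, in this order (a step that is already met when the one before it is completed fails the run):
1. the bushing is lifted out of the tray (height (world z) of bushing above 0.05 m), for 0.1 s.
2. the bushing's plug is started upright in the bore, 4 to 21 mm deep (z of bush_shoulder in the frame of bore_mouth between 0.003 and 0.02 m and horizontal distance between bush_shoulder and bore_mouth below 0.004 m and angle between bushing's own z axis and vertical below 0.15 rad), for 0.1 s.
At the end, for the whole second after the job is handed in: The bushing stands upright in the bore (within 0.05 rad, its axis within 2 mm of the bore's), its flange home on the column's face within 1.5 mm, at rest and let go (z of bush_shoulder in the frame of bore_mouth between -0.003 and 0.0015 m and horizontal distance between bush_shoulder and bore_mouth below 0.002 m and angle between bushing's own z axis and vertical below 0.05 rad and linear speed of bushing below 0.01 m/s); the robot touches nothing.
It fails at once if the flange is driven onto the face: more than 20 N between bushing and base once the plug is in to within 5 mm (z of bush_shoulder in the frame of bore_mouth below 0.005 m and contact force between bushing and base above 20 N).
It fails at once if the bushing is rammed against the base: more than 40 N between them (contact force between bushing and base above 40 N).
It fails at once if the robot pushes on the base with more than 40 N (contact force between any of the fingers, the arm and base above 40 N).
It fails at once if another thing is moved more than 20 mm (distance of any of spacer, end_cap, screwdriver, stapler, tape_roll, mug, sticky_notes from where it was at the start of the episode above 0.02 m).
It also fails if it takes over 42 s, if anything falls off the work surface, if the arm or the gripper's body presses on something with over 40 N, if the wrist force passes 120 N, or if a joint passes its speed limit or range.

ROBOT

A 6-joint arm with a two-finger parallel gripper is mounted at the origin on the work surface. World frame = base frame: x ahead of the robot, y to its left, z up, the work surface at z = 0. Lengths are in m, angles in degrees, forces in N, time in s.
With the tool pointing down it reaches from about 0.4 to 0.825 m from the base axis. Payload 7 kg.
Tool frame: the origin (TCP) lies at the centre of the arm's flange, where the gripper is bolted on; the fingertips stand 178 mm ahead of it and the grasp point (between the pads) lies 159 mm ahead of it (r.hold_point_z is the distance from the TCP to the grasp point, in m); z points along the fingers, y is the line along which they close (so a half turn about z gives the same grasp; the last joint's range is limited). The gripper opens to 88 mm and grips with 3 to 60 N. Pads are 19 mm wide; open, the fingers measure 130 mm over their backs; the gripper's body (78 mm by 193 mm) begins 47 mm behind the grasp point.
Start: joints at [84.46, 20.546, 0.682, 0, -70.136, -16.507], TCP at [0.253, 0.626, 0.405] pointing down, gripper open.
Joint ranges: [-176.03, 176.03], [-82.01, 121.73], [-58.28, 71.71], [-173.87, 95.51], [-174.79, -0.11], [-173.66, 173.66]. Speed limits (degrees/s): [136.94, 136.94, 172.46, 180, 180, 180].

INTERFACE

Orientations are given as a 3x3 rotation matrix whose columns are the frame's x, y, z axes.
In Python, from workcell import sensors, optics, job, r gives the robot as it stands. The module is installed in compiled form; this text tells all that it offers.
- The arm moves only by the tool jog_arm, never from a script. Its argument "increments" is a list of rows, each an object with "claw": the closure in counts, from 0 (fully open) to 255 (shut); "xyz": the shift along the tool's x, y, z in cm, a list of three; "dr": the turn, a rotation vector about the tool's x, y, z in rad, a list of three. A call has 1 to 20 rows; each row is the pose to reach, as a shift and turn from the pose commanded when the call began, along the tool's axes at that moment; what a row does not reach only later rows make up. A row lasts 1/10 s, in which the tool goes at most 50 mm and 8.59 degrees, less where a joint would pass 70% of its speed; a pose out of reach is approached as far as the arm can. A call with a gripper value outside its range is refused whole. The fingers move at their own pace and stop on an object; "force" is the grip in N (left out, the last holds). Time passes only in rows, so rows that repeat a pose let the fingers close. It gives the time, the measured TCP pose, the force, the opening and the grip force at its end, in the units of the state.
- sensors.read_state(): the state, without advancing time (a new reading comes with each control period).
- optics.get_image(name): name is "scene" or "top" or "wrist"; returns a dict with "color" (384x512x3 uint8, red, green, blue), "fovy" (degrees; the focal length in pixels is half the picture's height over the tangent of half this angle, whatever the lens; pixels are square), "cx", "cy" (the principal point, pixels), "camera_from_world" (4x4, takes a point from world to camera coordinates); the wrist camera has in their place "mount" (4x4, takes a point from camera to tool coordinates, whose origin is the TCP and whose axes are the flange's). Camera axes: x right, y down, z forward; pixel columns grow to the right and rows downward; lengths in m; the calibration is good to about 2 mm. A picture is of the moment at which its call begins: read the wrist's pose just before it. There is no depth.
- job.hand_in(): hands the job in; it is judged then, once.
Trained networks look in the newest picture that a camera, given by its name, has taken for a name from the list of things; names that differ only in an ending like _2 or _b are one class to them, and where a whole thing is asked for, a point or a joint stands for the part that bears it (a point fixed in the world has none). Each returns a list of dicts, best first, with "confidence" (0 to 1); they miss things now and then, are a little off and sometimes report something else, mostly with a low value. They report only what shows in the picture. A call takes as long as a camera call. They do not tell look-alikes from the thing itself.
- optics.look_for(camera, query): "rect" ([left, top, right, bottom] in pixels, round what is visible of it).
- optics.spot_point(camera, query): "at" ([column, row] in pixels: a listed point, or the origin of a listed thing).
The state is a dict: "clock": time; "joint_pos": joint angles; "qvel": joint speeds; "joint_torque": joint torques, N m; "tool_pos": TCP position; "tool_rot": TCP orientation; "wrist_force": force on the tool from outside, world axes, zero at the start; "wrist_torque": the same for the moment, N m; "grip_width": finger opening in m; "grip_force": force on a finger pad.
Only numpy, scipy, OpenCV 4.12 (cv2) and the standard library are available. Lean on these libraries where they do the work, as an engineer would, in place of code of your own. Each camera call takes 0.05 s, during which the arm holds its last target. There are 200 camera calls.

## Working session

There is one attempt and no reset: what is moved stays moved. The work goes in short steps, Python scripts to look and compute and a tool call to move; the robot and the scene stay as the last step left them, time stands still between calls to the robot, and variables do not carry over. Pictures are saved under pics/ and viewed, at most 10 in all, crops included, and the job is handed in when it is done.

Besides the shell and the picture viewer there is one more tool, called after ">>>" as a command line: name --argument value ..., lists and objects as JSON in quotes. jog_arm: Moves the arm, as the interface text tells. Its arguments: {"type":"object","properties":{"increments":{"type":"array","items":{"type":"object","properties":{"claw":{"type":"number"},"xyz":{"type":"array","items":{"type":"number"}},"dr":{"type":"array","items":{"type":"number"}}}}},"force":{"type":"number"}},"required":["increments"]}

```bash
mkdir -p pics
cat > h.py <<'E'
from workcell import sensors, optics, job, r
import numpy as np, cv2
def cam(im, st=None):
    f=im["color"].shape[0]/2/np.tan(np.radians(im["fovy"]/2))
    if "camera_from_world" in im: T=np.linalg.inv(np.array(im["camera_from_world"]))
    else:
        W=np.eye(4);W[:3,:3]=st["tool_rot"];W[:3,3]=st["tool_pos"];T=W@np.array(im["mount"])
    return f,im["cx"],im["cy"],T
def atz(im,px,z,st=None):
    f,cx,cy,T=cam(im,st)
    d=T[:3,:3]@np.array([(px[0]-cx)/f,(px[1]-cy)/f,1]);o=T[:3,3]
    return (o+d*(z-o[2])/d[2])
def save(im,n,crop=None,s=1):
    c=im["color"]
    if crop: c=c[crop[1]:crop[3],crop[0]:crop[2]]
    cv2.imwrite(f"pics/{n}.png",cv2.resize(c[:,:,::-1],None,fx=s,fy=s,interpolation=cv2.INTER_CUBIC))
E
python3 - <<'E'
from h import *
np.set_printoptions(precision=4,suppress=True)
st=sensors.read_state();print(st["tool_pos"],np.array(st["tool_rot"]),st["wrist_force"],st["clock"])
for c in("top","scene"):
    im=optics.get_image(c);save(im,c+"0",s=1.5)
    print(c,im["fovy"],cam(im)[3][:3,3])
    for q,z in(("bush_top",.051),("bore_mouth",.08),("tray",0)):
        for d in optics.spot_point(c,q): print(q,d["confidence"],np.array(d["at"]),atz(im,d["at"],z))
    for d in optics.look_for(c,"bushing"): print(d)
E
```

```text
[0.2533 0.6255 0.4037] [[ 0.9268 -0.3755 -0.0005]
 [-0.3755 -0.9268 -0.0016]
 [ 0.0002  0.0016 -1.    ]] [0.2851 0.0726 0.0179] 0.0
top 50.31308942980634 [ 0.3321 -0.0268  1.2286]
bush_top 0.7 [337.6 179.7] [ 0.5877 -0.2503  0.051 ]
bore_mouth 0.89 [176.4 262.3] [0.3576 0.2149 0.08  ]
bore_mouth 0.84 [200.7 194.2] [0.5485 0.1483 0.08  ]
tray 0.75 [315.6 187.1] [ 0.5773 -0.1916  0.    ]
{'rect': [330.1, 170.3, 345.2, 188.9], 'confidence': 0.65}
{'rect': [301.3, 132.6, 313.4, 150.4], 'confidence': 0.49}
scene 56.840775193270645 [ 1.1118 -0.1434  0.6613]
bush_top 0.89 [196.1 273.7] [ 0.7298 -0.1678  0.051 ]
bush_top 0.76 [152.3 225.2] [ 0.586  -0.2447  0.051 ]
bore_mouth 0.97 [310.2 124.1] [0.3585 0.2041 0.08  ]
bore_mouth 0.8 [316.6 171.3] [0.5433 0.151  0.08  ]
tray 0.65 [181.4 230.7] [ 0.5758 -0.1878  0.    ]
tray 0.48 [249.4 281.2] [ 0.743 -0.065  0.   ]
tray 0.43 [407.  218.8] [0.6759 0.3389 0.    ]
tray 0.36 [313.2 194.5] [0.5444 0.1513 0.    ]
{'rect': [186.6, 265.8, 204.8, 289.9], 'confidence': 0.85}
{'rect': [140.5, 224.1, 158.4, 245.3], 'confidence': 0.8}
```

View pics/top0.png

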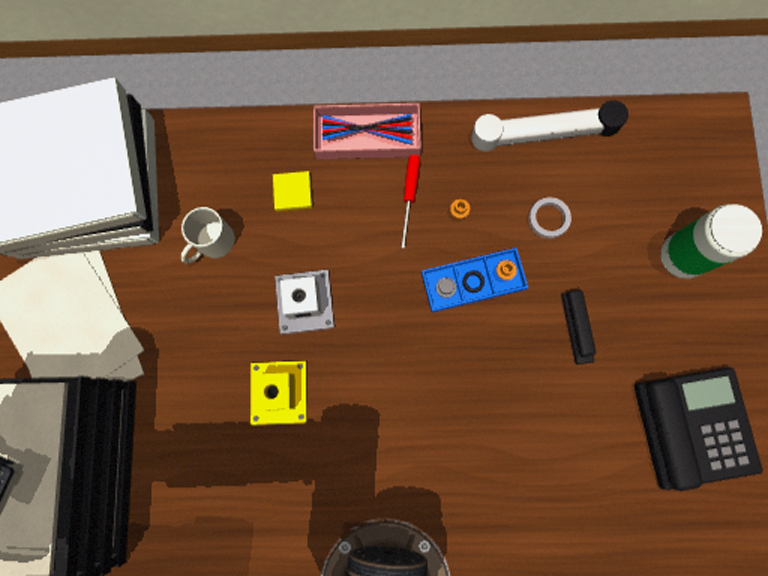

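View pics/scene0.png

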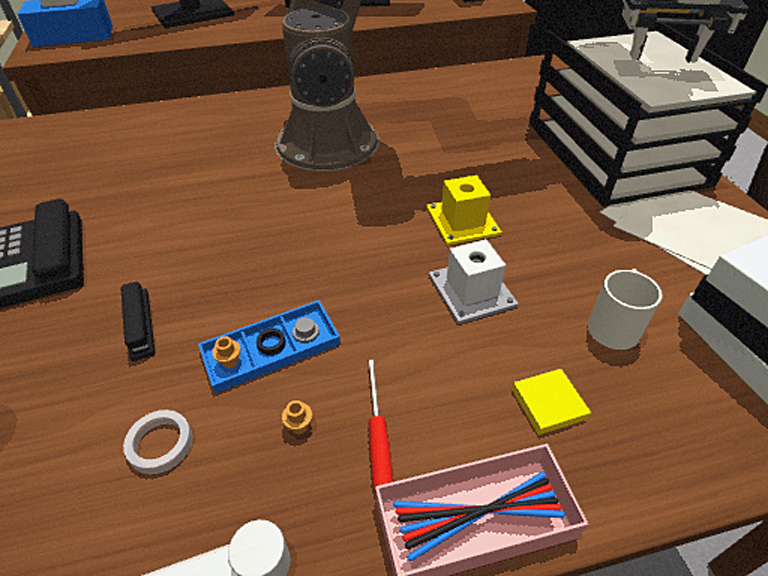

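The bushing candidates are the one in the tray bay at top (338,180), y≈-0.25, and the loose one on the desk at top (307,139), y≈-0.17. The tray one is farthest right, so I take that. For the base, the grey/white one is at (198,197) and the yellow one at (181,262) is the decoy. I'll move over and check the choice in a wrist close-up.

>>> jog_arm --increments '[{"xyz": [63.8,68.5,0],"claw": 0},{"xyz": [63.8,68.5,0]},{"xyz": [63.8,68.5,0]},{"xyz": [63.8,68.5,0]},{"xyz": [63.8,68.5,0]},{"xyz": [63.8,68.5,0]},{"xyz": [63.8,68.5,0]},{"xyz": [63.8,68.5,0]},{"xyz": [63.8,68.5,0]},{"xyz": [63.8,68.5,0]},{"xyz": [63.8,68.5,0]},{"xyz": [63.8,68.5,0]},{"xyz": [63.8,68.5,0]},{"xyz": [63.8,68.5,0]},{"xyz": [63.8,68.5,5]},{"xyz": [63.8,68.5,5]},{"xyz": [63.8,68.5,5]},{"xyz": [63.8,68.5,5]},{"xyz": [63.8,68.5,5]},{"xyz": [63.8,68.5,5]}]'

```text
$.increments[0]: bad value
```

```bash
cat > w.py <<'E'
from h import *
import sys
np.set_printoptions(precision=4,suppress=True)
def look(qs,name,s=1.2):
    st=sensors.read_state();im=optics.get_image("wrist");save(im,name,s=s)
    R=np.array(st["tool_rot"]);p=np.array(st["tool_pos"]);print(p,st["clock"],st["joint_pos"],R[:,2],R[:,0])
    print("campos",cam(im,st)[3][:3,3],"tilt",cam(im,st)[3][:3,2])
    for q,z in qs:
        for d in optics.spot_point("wrist",q):
            w=atz(im,d["at"],z,st); print(q,d["confidence"],d["at"],w,"tool cm",R.T@(w-p)*100)
    return st,im
E
python3 -c "
from w import *
look([('bush_top',.051),('bush_shoulder',.028)],'w1')"
```

```text
[0.2534 0.6256 0.4046] 0.5 [ 84.4604  20.5451   0.6789  -0.0024 -70.1355 -16.5042] [-0. -0. -1.] [ 0.9269 -0.3753 -0.    ]
campos [0.328  0.5973 0.3851] tilt [-0.274   0.111  -0.9553]
```

>>> jog_arm --increments '[{"xyz": [63.8,68.5,0],"dr": [0,0,0],"claw": 0},{"xyz": [63.8,68.5,0],"dr": [0,0,0],"claw": 0},{"xyz": [63.8,68.5,0],"dr": [0,0,0],"claw": 0},{"xyz": [63.8,68.5,0],"dr": [0,0,0],"claw": 0},{"xyz": [63.8,68.5,0],"dr": [0,0,0],"claw": 0},{"xyz": [63.8,68.5,0],"dr": [0,0,0],"claw": 0},{"xyz": [63.8,68.5,0],"dr": [0,0,0],"claw": 0},{"xyz": [63.8,68.5,0],"dr": [0,0,0],"claw": 0},{"xyz": [63.8,68.5,0],"dr": [0,0,0],"claw": 0},{"xyz": [63.8,68.5,0],"dr": [0,0,0],"claw": 0},{"xyz": [63.8,68.5,0],"dr": [0,0,0],"claw": 0},{"xyz": [63.8,68.5,0],"dr": [0,0,0],"claw": 0},{"xyz": [63.8,68.5,0],"dr": [0,0,0],"claw": 0},{"xyz": [63.8,68.5,0],"dr": [0,0,0],"claw": 0},{"xyz": [63.8,68.5,5],"dr": [0,0,0],"claw": 0},{"xyz": [63.8,68.5,5],"dr": [0,0,0],"claw": 0},{"xyz": [63.8,68.5,5],"dr": [0,0,0],"claw": 0},{"xyz": [63.8,68.5,5],"dr": [0,0,0],"claw": 0},{"xyz": [63.8,68.5,5],"dr": [0,0,0],"claw": 0},{"xyz": [63.8,68.5,5],"dr": [0,0,0],"claw": 0}]'

```text
clock: 2.65
tool_pos: [0.5882, -0.2528, 0.352]
tool_rot: [[0.925, -0.379, -0.003], [-0.379, -0.925, -0.0], [-0.003, 0.001, -1.0]]
wrist_force: [-0.6, 0.8, -0.6]
grip_width: 0.0877
grip_force: 0.0
```

```bash
python3 -c "
from w import *
look([('bush_top',.051),('bush_shoulder',.028)],'w1')"
```

```text
[ 0.5882 -0.2528  0.352 ] 2.65 [ -5.8204  19.4445  -8.074    0.0297 -62.6632  73.5242] [-0.0032 -0.0001 -1.    ] [ 0.9253 -0.3792 -0.0029]
campos [ 0.6627 -0.2814  0.3322] tilt [-0.2765  0.112  -0.9544]
bush_top 0.76 [254.1, 173.9] [ 0.5934 -0.252   0.051 ] tool cm [ 0.5315 -0.319  30.1018]
bush_top 0.66 [88.8, 64.1] [ 0.7248 -0.1658  0.051 ] tool cm [  9.4277 -13.27    30.0585]
bush_shoulder 0.92 [253.9, 168.0] [ 0.593  -0.2515  0.028 ] tool cm [ 0.4892 -0.3485 32.4019]
bush_shoulder 0.56 [104.8, 67.8] [ 0.7222 -0.1675  0.028 ] tool cm [  9.2515 -13.0237  32.3594]
```

View pics/w1.png

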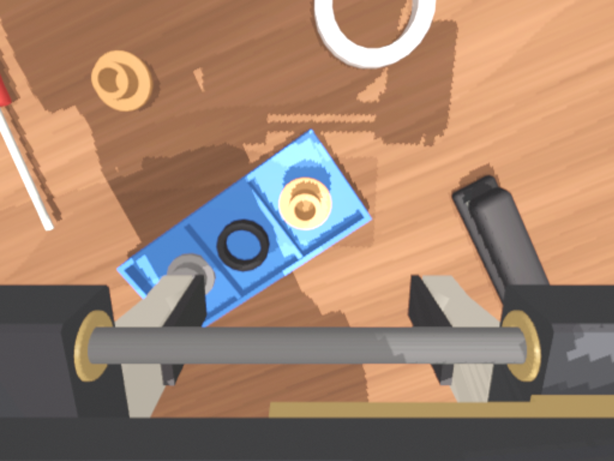

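The wrist view shows the chosen bushing in the tray bay at (254,174), clearly apart from the loose one at (100,67). Next I descend partway.

>>> jog_arm --increments '[{"xyz": [0.6,0.1,5],"dr": [0,0,0],"claw": 0},{"xyz": [0.6,0.1,9],"dr": [0,0,0],"claw": 0},{"xyz": [0.6,0.1,10],"dr": [0,0,0],"claw": 0},{"xyz": [0.6,0.1,10],"dr": [0,0,0],"claw": 0},{"xyz": [0.6,0.1,10],"dr": [0,0,0],"claw": 0}]'

```text
clock: 3.3
tool_pos: [0.5938, -0.2515, 0.257]
tool_rot: [[0.927, -0.374, 0.003], [-0.374, -0.927, -0.001], [0.003, -0.0, -1.0]]
wrist_force: [0.3, 0.7, 0.3]
grip_width: 0.0871
grip_force: 0.0
```

```bash
python3 -c "
from w import *
look([('bush_top',.051),('bush_shoulder',.028)],'w2')
print(optics.look_for('wrist','bushing'))"
```

```text
[ 0.5938 -0.2515  0.257 ] 3.3 [ -5.6393  24.7519 -13.7013   0.0526 -51.3856  73.6508] [ 0.0027 -0.001  -1.    ] [ 0.9275 -0.3739  0.0029]
campos [ 0.6685 -0.2797  0.2377] tilt [-0.2715  0.1097 -0.9562]
bush_top 0.97 [259.5, 226.4] [ 0.5922 -0.2514  0.051 ] tool cm [-0.2109  0.0496 20.6022]
bush_top 0.75 [20.4, 65.0] [ 0.7234 -0.1695  0.051 ] tool cm [  8.8962 -12.4511  20.6299]
bush_shoulder 0.73 [43.3, 68.6] [ 0.7234 -0.1673  0.028 ] tool cm [  8.8111 -12.6583  22.9297]
bush_shoulder 0.61 [259.5, 215.8] [ 0.5899 -0.2507  0.028 ] tool cm [-0.453   0.0748 22.9015]
[{'rect': [0.3, 32.7, 86.1, 104.8], 'confidence': 0.92}, {'rect': [226.1, 183.4, 290.2, 244.0], 'confidence': 0.7}]
```

View pics/w2.png

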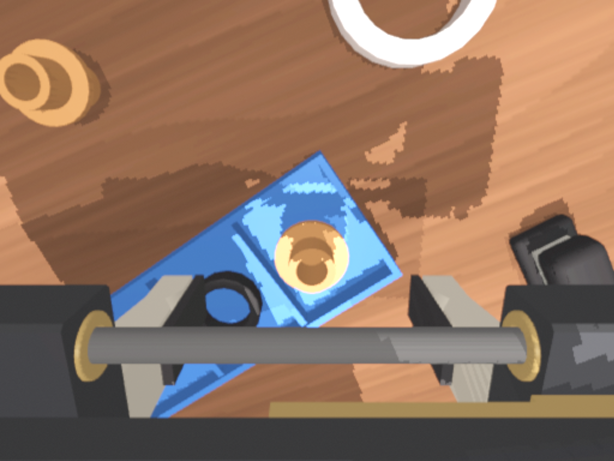

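>>> jog_arm --increments '[{"xyz": [-0.15,0,3],"dr": [0,0,0],"claw": 0},{"xyz": [-0.15,0,4.0],"dr": [0,0,0],"claw": 0},{"xyz": [-0.15,0,4.0],"dr": [0,0,0],"claw": 0},{"xyz": [-0.15,0,4.0],"dr": [0,0,0],"claw": 0}]'

```text
clock: 3.9
tool_pos: [0.5918, -0.2516, 0.2154]
tool_rot: [[0.927, -0.375, 0.0], [-0.375, -0.927, -0.0], [0.0, 0.0, -1.0]]
wrist_force: [0.1, -0.2, 1.3]
grip_width: 0.088
grip_force: 0.0
```

```bash
python3 -c "
from w import *
look([],'w3')"
```

```text
[ 0.5918 -0.2516  0.2154] 3.9 [ -5.6702  27.3346 -15.9742   0.0282 -46.6747  73.6186] [ 0.0003 -0.0004 -1.    ] [ 0.927  -0.3751  0.0004]
campos [ 0.6664 -0.2798  0.1958] tilt [-0.2737  0.1106 -0.9554]
```

View pics/w3.png

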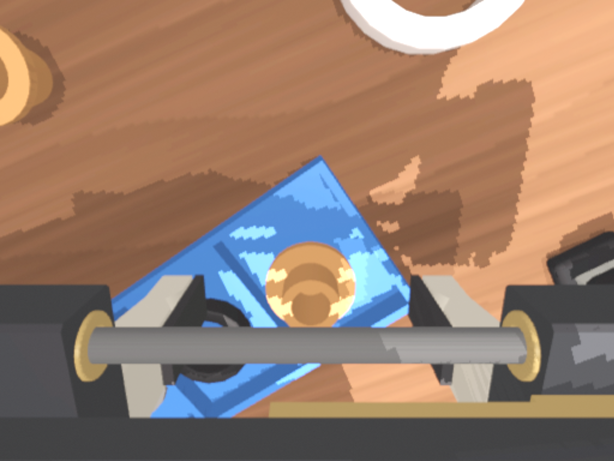

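The bushing lies between the fingers at (258,240), so I close on the neck.

>>> jog_arm --increments '[{"xyz": [0,0,0.1],"dr": [0,0,0],"claw": 255},{"xyz": [0,0,0.1],"dr": [0,0,0],"claw": 255},{"xyz": [0,0,0.1],"dr": [0,0,0],"claw": 255},{"xyz": [0,0,0.1],"dr": [0,0,0],"claw": 255},{"xyz": [0,0,0.1],"dr": [0,0,0],"claw": 255},{"xyz": [0,0,0.1],"dr": [0,0,0],"claw": 255},{"xyz": [0,0,0.1],"dr": [0,0,0],"claw": 255},{"xyz": [0,0,0.1],"dr": [0,0,0],"claw": 255}]' --force 50

```text
clock: 4.75
tool_pos: [0.5914, -0.2514, 0.2136]
tool_rot: [[0.927, -0.375, -0.0], [-0.375, -0.927, -0.0], [-0.0, 0.0, -1.0]]
wrist_force: [-1.1, 0.5, 0.3]
grip_width: 0.0291
grip_force: 0.0
```

>>> jog_arm --increments '[{"xyz": [0,0,0],"dr": [0,0,0],"claw": 255},{"xyz": [0,0,0],"dr": [0,0,0],"claw": 255},{"xyz": [0,0,0],"dr": [0,0,0],"claw": 255}]'

```text
clock: 5.05
tool_pos: [0.5914, -0.2514, 0.2136]
tool_rot: [[0.927, -0.375, -0.0], [-0.375, -0.927, -0.0], [-0.0, 0.0, -1.0]]
wrist_force: [0.1, 0.5, -0.5]
grip_width: 0.0227
grip_force: 49.9
```

>>> jog_arm --increments '[{"xyz": [0,0,-3],"dr": [0,0,0],"claw": 255},{"xyz": [0,0,-7],"dr": [0,0,0],"claw": 255},{"xyz": [0,0,-11],"dr": [0,0,0],"claw": 255},{"xyz": [-2,-4,-12],"dr": [0,0,0],"claw": 255},{"xyz": [-4,-8,-12],"dr": [0,0,0],"claw": 255},{"xyz": [-6.3,-12,-12],"dr": [0,0,0],"claw": 255},{"xyz": [-8.5,-16,-12],"dr": [0,0,0],"claw": 255},{"xyz": [-10.7,-20,-12],"dr": [0,0,0],"claw": 255},{"xyz": [-12.9,-24,-12],"dr": [0,0,0],"claw": 255},{"xyz": [-15.1,-28,-12],"dr": [0,0,0],"claw": 255},{"xyz": [-17.3,-32,-12],"dr": [0,0,0],"claw": 255},{"xyz": [-18.5,-34.5,-12],"dr": [0,0,0],"claw": 255},{"xyz": [-19.2,-35.4,-12],"dr": [0,0,0],"claw": 255},{"xyz": [-19.2,-35.4,-12],"dr": [0,0,0],"claw": 255},{"xyz": [-19.2,-35.4,-12],"dr": [0,0,0],"claw": 255}]'

```text
clock: 6.55
tool_pos: [0.5461, 0.1483, 0.3334]
tool_rot: [[0.927, -0.375, -0.001], [-0.375, -0.927, -0.0], [-0.0, 0.001, -1.0]]
wrist_force: [0.4, 0.3, -1.0]
grip_width: 0.0227
grip_force: 49.9
```

```bash
python3 -c "
from w import *
st,im=look([('bore_mouth',.08)],'w4')
z=st['tool_pos'][2]
for d in optics.spot_point('wrist','bush_top'): print('bt',d,atz(im,d['at'],z-.1856+.023,st))
for c in('top','scene'):
    im=optics.get_image(c);save(im,c+'1')
    for q,zz in(('bore_mouth',.08),('bush_shoulder',z-.1856),('bush_top',z-.1626)):
        for d in optics.spot_point(c,q): print(c,q,d,atz(im,d['at'],zz))
"
```

```text
[0.5461 0.1483 0.3334] 6.55 [ 35.0065  13.6668 -18.9639  -0.006  -57.4103  32.9574] [-0.0006 -0.0003 -1.    ] [ 0.9269 -0.3752 -0.0005]
campos [0.6207 0.1201 0.3138] tilt [-0.2746  0.1107 -0.9552]
bt {'at': [255.9, 255.0], 'confidence': 0.81} [0.5487 0.149  0.1708]
top bore_mouth {'at': [200.7, 197.4], 'confidence': 0.82} [0.5392 0.1482 0.08  ]
top bore_mouth {'at': [176.2, 264.8], 'confidence': 0.79} [0.3508 0.2154 0.08  ]
top bush_shoulder {'at': [307.5, 139.7], 'confidence': 0.43} [ 0.6813 -0.156   0.1478]
top bush_shoulder {'at': [364.7, 147.7], 'confidence': 0.2} [ 0.6543 -0.3109  0.1478]
top bush_top {'at': [306.8, 135.6], 'confidence': 0.44} [ 0.6855 -0.1519  0.1708]
top bush_top {'at': [386.4, 217.4], 'confidence': 0.21} [ 0.4589 -0.3472  0.1708]
scene bore_mouth {'at': [312.2, 125.0], 'confidence': 0.79} [0.3639 0.208  0.08  ]
scene bore_mouth {'at': [315.9, 170.2], 'confidence': 0.74} [0.5392 0.1508 0.08  ]
scene bush_shoulder {'at': [196.6, 277.7], 'confidence': 0.69} [ 0.7979 -0.1641  0.1478]
scene bush_shoulder {'at': [322.8, 151.4], 'confidence': 0.48} [0.5517 0.154  0.1478]
scene bush_shoulder {'at': [363.7, 270.0], 'confidence': 0.44} [0.8524 0.1043 0.1478]
scene bush_top {'at': [197.7, 273.3], 'confidence': 0.69} [ 0.8047 -0.1605  0.1708]
scene bush_top {'at': [323.4, 145.1], 'confidence': 0.52} [0.5571 0.15   0.1708]
```

View pics/w4.png

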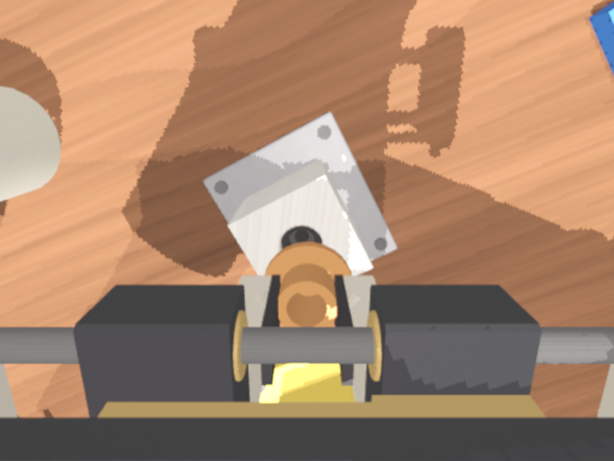

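>>> jog_arm --increments '[{"xyz": [-3,0,1],"dr": [0,0,0],"claw": 255},{"xyz": [-5,0,2],"dr": [0,0,0],"claw": 255},{"xyz": [-5,0,2],"dr": [0,0,0],"claw": 255},{"xyz": [-5,0,2],"dr": [0,0,0],"claw": 255},{"xyz": [-5,0,2],"dr": [0,0,0],"claw": 255}]'

```text
clock: 7.6
tool_pos: [0.5006, 0.1677, 0.3142]
tool_rot: [[0.927, -0.375, 0.001], [-0.375, -0.927, 0.0], [0.001, -0.001, -1.0]]
wrist_force: [0.1, -0.1, -1.2]
grip_width: 0.0229
grip_force: 49.9
```

```bash
python3 -c "
from w import *
st,im=look([('bore_mouth',.08)],'w5',1.5)
import pickle;pickle.dump((st,im),open('w5.pkl','wb'))
print(optics.spot_point('wrist','bush_top'))
"
```

```text
[0.5006 0.1677 0.3142] 7.6 [ 39.8293  11.3252 -25.0009   0.0236 -53.6161  28.1212] [ 0.001   0.0004 -1.    ] [ 0.927  -0.3752  0.0008]
campos [0.5753 0.1395 0.2947] tilt [-0.273   0.1114 -0.9555]
[{'at': [254.8, 254.0], 'confidence': 0.94}]
```

View pics/w5.png

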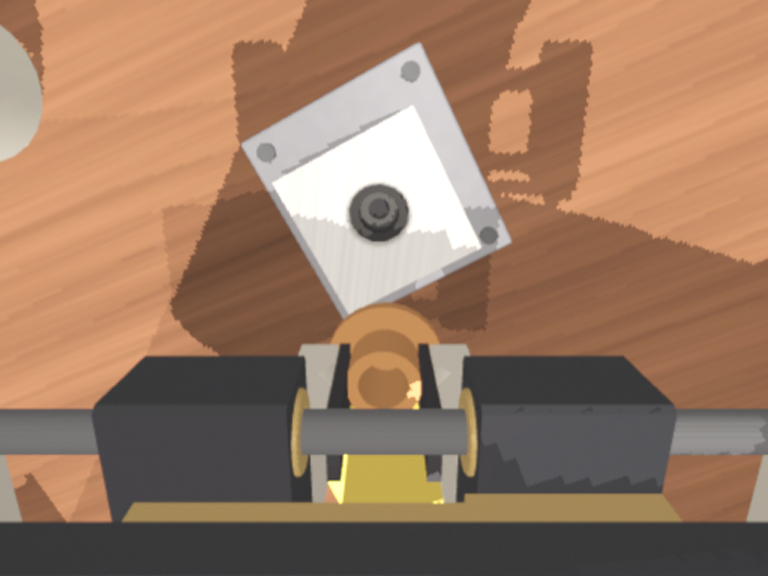

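The bore is clearly visible at about (252,141), with the held bushing at (255,254). I'll fit both precisely in this same image.

```bash
cat > fit.py <<'E'
from h import *
import pickle
from scipy.optimize import least_squares
np.set_printoptions(precision=4,suppress=True)
st,im=pickle.load(open('w5.pkl','rb'))
f,cx,cy,T=cam(im,st);R=np.array(st["tool_rot"]);p=np.array(st["tool_pos"])
Ti=np.linalg.inv(T)
proj=lambda P:(lambda q:np.c_[f*q[:,0]/q[:,2]+cx,f*q[:,1]/q[:,2]+cy])(P@Ti[:3,:3].T+Ti[:3,3])
c=im["color"].astype(int);g=c.max(2)
m=np.zeros(g.shape,np.uint8);m[110:172,222:284]=(g[110:172,222:284]<125)
n,l,s,ce=cv2.connectedComponentsWithStats(m);k=l[141,252] or 1+np.argmax(s[1:,4]);print("bore comp",s[k],ce[k])
cn=max(cv2.findContours((l==k).astype(np.uint8),0,cv2.CHAIN_APPROX_NONE)[0],key=cv2.contourArea)
print("ellipse",cv2.fitEllipse(cn))
w=np.array([atz(im,q,.08,st) for q in cn[:,0]])
(x,y),rad=cv2.minEnclosingCircle((w[:,:2]*1000).astype(np.float32));print("circle mm",x,y,rad)
ls=least_squares(lambda v:np.hypot(w[:,0]*1e3-v[0],w[:,1]*1e3-v[1])-v[2],[x,y,13]);print("bore fit",ls.x,"rms",np.sqrt(np.mean(ls.fun**2)))
b=np.array([*ls.x[:2],80])/1e3;print("bore in tool cm",R.T@(b-p)*100)
# bushing flange
hsv=cv2.cvtColor(im["color"],cv2.COLOR_RGB2HSV)
print("flange px",hsv[215,256],im["color"][215,256],"plate/col",im["color"][202,240:272:6].tolist())
for cc in (225,235,245,256,267,277,287): print(cc,[tuple(im["color"][rr,cc]) for rr in range(198,222,3)] if cc==256 else "")
t=np.linspace(0,2*np.pi,180);C=np.c_[np.cos(t),np.sin(t)]
zs=.1856
def outl(v,o=(0,0)):
    P=np.r_[np.c_[C*.020+v,np.full(180,zs)],np.c_[C*.020+v,np.full(180,zs-.005)]]
    return cv2.convexHull(proj(P@R.T+p).astype(np.float32))
om=((hsv[...,0]>5)&(hsv[...,0]<18)&(hsv[...,1]>140)&(hsv[...,2]>100)).astype(np.uint8)
om[:195]=0;om[:,:205]=0;om[:,305:]=0;om[232:]=0
cn=max(cv2.findContours(om,0,cv2.CHAIN_APPROX_NONE)[0],key=cv2.contourArea)[:,0]
pts=cn[(cn[:,1]<228)]
top=np.array([[a,pts[pts[:,0]==a][:,1].min()] for a in np.unique(pts[:,0])],float);top[:,1]-=.5
top=top[top[:,1]<225];print("arc",top[0],top[-1],top[:,1].min(),len(top))
fn=lambda v:np.array([cv2.pointPolygonTest(outl(v/1e3),tuple(q),True) for q in top])
ls=least_squares(fn,[0,0],diff_step=.05,x_scale=1,loss='soft_l1');print("bush offset tool mm",ls.x,"res px",np.sqrt(np.mean(fn(ls.x)**2)),"at0",fn(np.zeros(2)).mean())
# hole
h=proj((np.array([[0,0,zs-.023]])@R.T+p));print("predicted bush_top px at 0",h)
E
python3 fit.py
```

```text
bore comp [ 233  123   39   38 1026] [252.2758 142.4279]
ellipse ((252.19357299804688, 141.85548400878906), (36.801536560058594, 37.852203369140625), 98.97380065917969)
circle mm 543.326171875 155.00286865234375 12.389829635620117
bore fit [543.1757 155.0725  11.9554] rms 0.22949041685339547
bore in tool cm [ 4.3989 -0.4069 23.4218]
flange px [ 15 140 201] [201 145  91] plate/col [[222, 216, 210], [196, 184, 173], [164, 127, 98], [162, 120, 84], [143, 99, 66], [113, 78, 57]]
225 
235 
245 
256 [(np.uint8(170), np.uint8(166), np.uint8(164)), (np.uint8(162), np.uint8(135), np.uint8(121)), (np.uint8(173), np.uint8(123), np.uint8(77)), (np.uint8(201), np.uint8(146), np.uint8(93)), (np.uint8(201), np.uint8(145), np.uint8(92)), (np.uint8(201), np.uint8(146), np.uint8(91)), (np.uint8(200), np.uint8(145), np.uint8(91)), (np.uint8(186), np.uint8(132), np.uint8(82))]
267 
277 
287 
arc [240.  224.5] [273.  224.5] 216.5 34
bush offset tool mm [0. 0.] res px 15.012750679671694 at0 14.939462415053463
predicted bush_top px at 0 [[259.4372 259.2805]]
```

>>> jog_arm --increments '[{"xyz": [0.5,0,0],"dr": [0,0,0.148],"claw": 255},{"xyz": [1,0,0],"dr": [0,0,0.296],"claw": 255},{"xyz": [1.5,0,0],"dr": [0,0,0.444],"claw": 255},{"xyz": [2,-0.1,0],"dr": [0,0,0.592],"claw": 255},{"xyz": [2.5,-0.2,0],"dr": [0,0,0.74],"claw": 255},{"xyz": [3,-0.3,0],"dr": [0,0,0.888],"claw": 255},{"xyz": [3.5,-0.4,0],"dr": [0,0,1.036],"claw": 255},{"xyz": [4,-0.5,0],"dr": [0,0,1.184],"claw": 255},{"xyz": [4.5,-0.6,0],"dr": [0,0,1.332],"claw": 255},{"xyz": [5,-0.7,0],"dr": [0,0,1.48],"claw": 255},{"xyz": [5.5,-0.8,0],"dr": [0,0,1.628],"claw": 255},{"xyz": [6,-0.8,0],"dr": [0,0,1.776],"claw": 255},{"xyz": [6.5,-0.8,0],"dr": [0,0,1.924],"claw": 255},{"xyz": [7,-0.8,0],"dr": [0,0,2.072],"claw": 255},{"xyz": [7.5,-0.8,0],"dr": [0,0,2.22],"claw": 255},{"xyz": [8,-0.8,0],"dr": [0,0,2.368],"claw": 255},{"xyz": [8.5,-0.8,0],"dr": [0,0,2.516],"claw": 255},{"xyz": [8.8,-0.8,0],"dr": [0,0,2.664],"claw": 255},{"xyz": [8.8,-0.8,0],"dr": [0,0,2.8],"claw": 255},{"xyz": [8.8,-0.8,0],"dr": [0,0,2.8],"claw": 255}]'

```text
clock: 9.75
tool_pos: [0.585, 0.1416, 0.3135]
tool_rot: [[-0.999, 0.046, -0.0], [0.046, 0.999, -0.0], [0.0, -0.0, -1.0]]
wrist_force: [0.9, -0.5, -1.8]
grip_width: 0.0226
grip_force: 49.9
```

>>> jog_arm --increments '[{"xyz": [0,0,0],"dr": [0,0,0],"claw": 255},{"xyz": [0,0,0],"dr": [0,0,0],"claw": 255},{"xyz": [0,0,0],"dr": [0,0,0],"claw": 255}]'

```text
clock: 10.05
tool_pos: [0.5846, 0.1419, 0.3137]
tool_rot: [[-0.999, 0.041, 0.0], [0.041, 0.999, -0.0], [-0.0, -0.0, -1.0]]
wrist_force: [0.9, -0.1, -2.4]
grip_width: 0.0224
grip_force: 49.9
```

```bash
python3 -c "
from w import *
st,im=look([('bore_mouth',.08)],'w6',1.5)
import pickle;pickle.dump((st,im),open('w6.pkl','wb'))
print(optics.spot_point('wrist','bush_top'))
"
```

```text
[0.5846 0.1419 0.3137] 10.05 [  32.2408   17.8854  -15.8866    0.0015  -56.2269 -124.6083] [ 0. -0. -1.] [-0.9991  0.0413 -0.    ]
campos [0.505  0.147  0.2941] tilt [ 0.2943 -0.0115 -0.9556]
[]
```

View pics/w6.png

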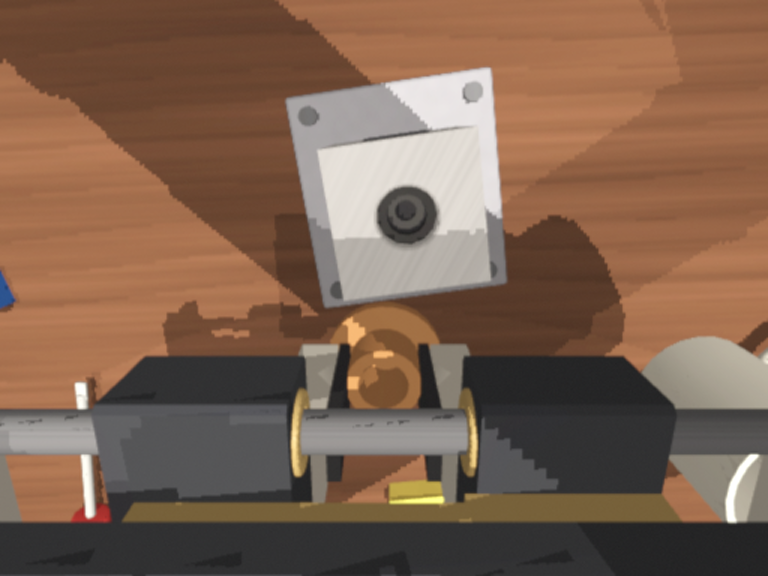

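The bore is now at (271,142) with the tool turned 160°. I'll solve the two views jointly for the bore and the camera's constant offset.

```bash
cat > fit2.py <<'E'
from h import *
import pickle
from scipy.optimize import least_squares
np.set_printoptions(precision=4,suppress=True)
A=[];B=[]
for fn,(u,v) in(("w5.pkl",(252,141)),("w6.pkl",(271,142))):
    st,im=pickle.load(open(fn,"rb"));R=np.array(st["tool_rot"]);p=np.array(st["tool_pos"])
    g=cv2.resize(im["color"],None,fx=4,fy=4,interpolation=cv2.INTER_CUBIC).max(2)
    out=[]
    for th in(110,125,140):
        m=np.zeros(g.shape,np.uint8);sl=np.s_[(v-26)*4:(v+28)*4,(u-28)*4:(u+28)*4];m[sl]=(g[sl]<th)
        cn=max(cv2.findContours(m,0,cv2.CHAIN_APPROX_NONE)[0],key=cv2.contourArea)
        cn=cv2.convexHull(cn)[:,0]
        w=np.array([atz(im,((q[0]+.5)/4-.5,(q[1]+.5)/4-.5),.08,st) for q in cn])*1e3
        ls=least_squares(lambda a:np.hypot(w[:,0]-a[0],w[:,1]-a[1])-a[2],[*w[:,:2].mean(0),13],loss='soft_l1',f_scale=.2)
        out.append(ls.x);print(fn,th,ls.x,np.sqrt(np.mean(ls.fun**2)))
    b=out[1][:2]
    A.append(np.c_[np.eye(2),R[:2,:2]]);B.append(b)   # b_meas = b + R e
    # bushing top: hole/neck at in-hand, crop stats
    f,cx,cy,T=cam(im,st);Ti=np.linalg.inv(T)
    for z,n in((.1626,"top"),(.1806,"flange")):
        q=Ti[:3,:3]@(R@[0,0,z]+p)+Ti[:3,3];print(n,"pred px",f*q[0]/q[2]+cx,f*q[1]/q[2]+cy,"px/mm",f/q[2]/1e3)
    q=np.array(im["mount"]);print("cam in tool",q[:3,3])
    save(im,"c"+fn[:2],(200,190,310,280),5)
x=np.linalg.lstsq(np.vstack(A),np.hstack(B),rcond=None)[0];print("bore",x[:2],"e tool mm",x[2:])
a=cv2.imread("pics/cw5.png");b=cv2.imread("pics/cw6.png");cv2.imwrite("pics/cc.png",cv2.resize(np.hstack([a,b]),(800,327)))
E
python3 fit2.py
```

```text
w5.pkl 110 [543.171  155.0667  12.1261] 0.14732452777558003
w5.pkl 125 [543.1834 155.0644  12.2981] 0.1472950586635156
w5.pkl 140 [543.1662 155.0883  12.4683] 0.13323463834010557
top pred px 259.43720817368745 259.28050957716414 px/mm 2.1035121084201522
flange pred px 259.08295392952044 242.25215424632856 px/mm 1.8996462782356611
cam in tool [ 0.0798 -0.0018  0.0196]
w6.pkl 110 [541.7903 155.3646  12.4457] 0.14496355249290221
w6.pkl 125 [541.9171 155.3723  12.7123] 0.12948549553183036
w6.pkl 140 [542.1706 155.4153  13.0389] 0.09155047441857764
top pred px 251.6175949707435 259.5297481047763 px/mm 2.1042876212715287
flange pred px 251.9918990516264 242.50597973138184 px/mm 1.900215664500371
cam in tool [0.0797 0.0018 0.0196]
bore [542.5769 155.3281] e tool mm [0.6611 0.0169]
```

View pics/cc.png

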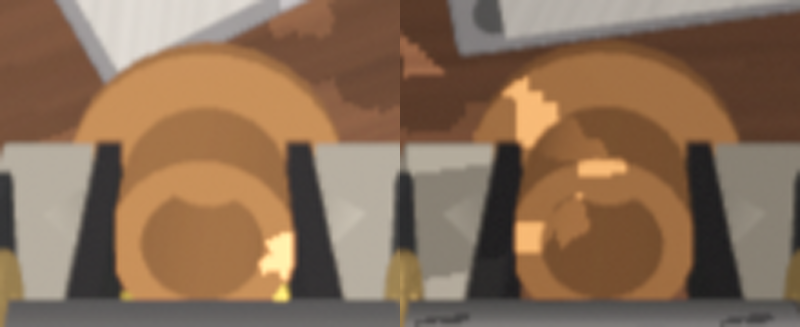

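```bash
python3 -c "
from h import *
import pickle
np.set_printoptions(precision=4,suppress=True)
from scipy.spatial.transform import Rotation as Ro
M=[np.array(pickle.load(open(f,'rb'))[1]['mount']) for f in('w5.pkl','w6.pkl')]
ims=[optics.get_image('wrist') for _ in range(6)]
M+=[np.array(i['mount']) for i in ims]
for m in M: print(m[:3,3]*1e3,Ro.from_matrix(m[:3,:3]).as_rotvec(degrees=True))
print(ims[0]['cx'],ims[0]['cy'],ims[0]['fovy'],sensors.read_state()['clock'])
"
```

```text
[79.7933 -1.8029 19.5639] [-13.483  -13.5034  89.2197]
[79.7211  1.7902 19.5628] [-13.472  -13.4153  89.2324]
[79.7229  1.7905 19.5628] [-13.4719 -13.4153  89.2324]
[79.7232  1.7906 19.5628] [-13.4719 -13.4153  89.2324]
[79.7235  1.7907 19.5628] [-13.4719 -13.4153  89.2324]
[79.7237  1.7907 19.5628] [-13.4719 -13.4153  89.2324]
[79.7239  1.7907 19.5628] [-13.4719 -13.4153  89.2324]
[79.724   1.7907 19.5628] [-13.4719 -13.4153  89.2324]
255.6633496660845 187.8716167094206 59.33624784460873 10.5
```

```bash
cat > fit3.py <<'E'
from h import *
import pickle
from scipy.optimize import least_squares
from scipy.spatial.transform import Rotation as Ro
np.set_printoptions(precision=4,suppress=True)
D=[pickle.load(open(f,"rb")) for f in("w5.pkl","w6.pkl")]
def R0(t): 
    return np.array([[0,-np.cos(t),-np.sin(t)],[1,0,0],[0,-np.sin(t),np.cos(t)]])
def mod(v):
    out=[]
    for st,im in D:
        Rt=np.array(st["tool_rot"]);m=np.array(im["mount"])
        E=Rt.T@Ro.from_rotvec(v[:3]).as_matrix()@Rt@R0(v[3]);out+=list(Ro.from_matrix(E.T@m[:3,:3]).as_rotvec())
        out+=list((Rt.T@v[4:7]+[v[7],v[8],.0195]-m[:3,3])*10)
    return np.array(out)
ls=least_squares(mod,[0,0,0,.28,0,0,0,.08,0]);v=ls.x;print("dR deg",np.degrees(v[:3]),"tilt",np.degrees(v[3]),"et mm",v[4:7]*1e3,"x0y0",v[7:],"res",np.abs(ls.fun).max())
M=np.eye(4);M[:3,:3]=R0(v[3]);M[:3,3]=[v[7],v[8],.02]
for (st,im),(u,w_),th in zip(D,((252,141),(271,142)),(140,140)):
    im=dict(im,mount=M);R=np.array(st["tool_rot"]);p=np.array(st["tool_pos"])
    g=cv2.resize(im["color"],None,fx=4,fy=4,interpolation=cv2.INTER_CUBIC).max(2)
    m=np.zeros(g.shape,np.uint8);sl=np.s_[(w_-26)*4:(w_+28)*4,(u-28)*4:(u+28)*4];m[sl]=(g[sl]<th)
    cn=cv2.convexHull(max(cv2.findContours(m,0,cv2.CHAIN_APPROX_NONE)[0],key=cv2.contourArea))[:,0]
    w=np.array([atz(im,((q[0]+.5)/4-.5,(q[1]+.5)/4-.5),.08,st) for q in cn])*1e3
    l=least_squares(lambda a:np.hypot(w[:,0]-a[0],w[:,1]-a[1])-a[2],[*w[:,:2].mean(0),13],loss='soft_l1',f_scale=.2);print("bore",l.x,"tool mm",R.T@(np.r_[l.x[:2],80]-p*1e3))
    f,cx,cy,T=cam(im,st);Ti=np.linalg.inv(T)
    for z in(.1626,.1806):
        q=Ti[:3,:3]@(R@[0,0,z]+p)+Ti[:3,3];print("pred px",f*q[0]/q[2]+cx,f*q[1]/q[2]+cy,"px/mm",f/q[2]/1e3)
    for n,px,z in(("hole",(256.5,190+242*.275),.1626),("flange top edge",(256.5,190+48*.275),.1806)):
        print(n,px,R.T@(atz(im,px,p[2]-z,st)-p)*1e3)
E
python3 fit3.py
```

```text
dR deg [0.0313 0.0262 0.0409] tilt 17.15744111661002 et mm [ 0.4212  1.7744 -0.0628] x0y0 [ 0.0801 -0.    ] res 1.4746898521766916e-07
bore [542.9238 153.1858  12.441 ] tool mm [ 44.4629  -2.2253 234.2171]
pred px 255.66364445587507 260.4753861006646 px/mm 2.108205009587421
pred px 255.66361582318848 243.31624804341757 px/mm 1.9034368153805266
hole (256.5, 256.55) [  2.0787   0.3952 162.6014]
flange top edge (256.5, 203.2) [ 22.3653   0.4231 180.617 ]
bore [541.7797 153.4804  13.0134] tool mm [ 43.2212   9.7807 233.6783]
pred px 255.66364445587496 260.4753861006646 px/mm 2.1082050095874205
pred px 255.66361582318848 243.316248043418 px/mm 1.903436815380526
hole (256.5, 256.55) [  2.0795   0.3952 162.5999]
flange top edge (256.5, 203.2) [ 22.3716   0.423  180.5993]
```

>>> jog_arm --increments '[{"xyz": [2,0.5,0],"dr": [0,0,0],"claw": 255},{"xyz": [4.08,0.96,0],"dr": [0,0,0],"claw": 255},{"xyz": [4.08,0.96,1],"dr": [0,0,0],"claw": 255},{"xyz": [4.08,0.96,2],"dr": [0,0,0],"claw": 255},{"xyz": [4.08,0.96,2],"dr": [0,0,0],"claw": 255},{"xyz": [4.08,0.96,2],"dr": [0,0,0],"claw": 255},{"xyz": [4.08,0.96,2],"dr": [0,0,0],"claw": 255}]'

```text
clock: 11.2
tool_pos: [0.5447, 0.1532, 0.2937]
tool_rot: [[-0.999, 0.043, 0.0], [0.043, 0.999, -0.0], [-0.0, -0.0, -1.0]]
wrist_force: [-1.2, -0.9, -1.0]
grip_width: 0.0225
grip_force: 49.9
```

```bash
python3 -c "
from h import *
np.set_printoptions(precision=5,suppress=True)
s=sensors.read_state();print(s['clock'],s['tool_pos'],s['tool_rot'],s['wrist_force'],s['wrist_torque'])"
```

```text
11.2 [0.54472 0.15324 0.29366] [[-0.99905  0.04347  0.00007]
 [ 0.04347  0.99905 -0.00019]
 [-0.00008 -0.00018 -1.     ]] [-1.20969 -0.9449  -1.03083] [ 0.07882 -0.17751  0.00792]
```

>>> jog_arm --increments '[{"xyz": [0.05,0,0.15],"dr": [0,0,0],"claw": 255},{"xyz": [0.05,0,0.3],"dr": [0,0,0],"claw": 255},{"xyz": [0.05,0,0.4],"dr": [0,0,0],"claw": 255},{"xyz": [0.05,0,0.5],"dr": [0,0,0],"claw": 255},{"xyz": [0.05,0,0.6],"dr": [0,0,0],"claw": 255},{"xyz": [0.05,0,0.6],"dr": [0,0,0],"claw": 255}]'

```text
clock: 11.8
tool_pos: [0.5436, 0.1533, 0.2875]
tool_rot: [[-0.999, 0.043, -0.0], [0.043, 0.999, -0.0], [0.0, -0.0, -1.0]]
wrist_force: [-0.0, 0.4, -1.0]
grip_width: 0.023
grip_force: 49.9
```

>>> jog_arm --increments '[{"xyz": [0,0,0.1],"dr": [0,0,0],"claw": 255},{"xyz": [0,0,0.2],"dr": [0,0,0],"claw": 255},{"xyz": [0,0,0.3],"dr": [0,0,0],"claw": 255},{"xyz": [0,0,0.4],"dr": [0,0,0],"claw": 255},{"xyz": [0,0,0.4],"dr": [0,0,0],"claw": 255}]'

```text
clock: 12.3
tool_pos: [0.5437, 0.1532, 0.2836]
tool_rot: [[-0.999, 0.043, -0.0], [0.043, 0.999, -0.0], [0.0, -0.0, -1.0]]
wrist_force: [0.2, -0.4, -1.7]
grip_width: 0.0225
grip_force: 49.9
```

```bash
cat > s.py <<'E'
from h import *
np.set_printoptions(precision=4,suppress=True)
s=sensors.read_state();print(s['clock'],s['tool_pos'],s['wrist_force'],s['wrist_torque'],np.array(s['tool_rot'])[:,2],s['grip_width'])
E
python3 s.py
```

```text
12.3 [0.5437 0.1532 0.2836] [ 0.2037 -0.4143 -1.7265] [-0.1965 -0.3423 -0.0182] [-0.0001 -0.0002 -1.    ] 0.022466622831711778
```

>>> jog_arm --increments '[{"xyz": [0,0,0.05],"dr": [0,0,0],"claw": 255},{"xyz": [0,0,0.1],"dr": [0,0,0],"claw": 255},{"xyz": [0,0,0.15],"dr": [0,0,0],"claw": 255},{"xyz": [0,0,0.2],"dr": [0,0,0],"claw": 255},{"xyz": [0,0,0.25],"dr": [0,0,0],"claw": 255},{"xyz": [0,0,0.3],"dr": [0,0,0],"claw": 255}]' --force 60

```text
clock: 12.9
tool_pos: [0.5441, 0.1534, 0.282]
tool_rot: [[-0.999, 0.042, 0.002], [0.042, 0.999, 0.0], [-0.002, 0.0, -1.0]]
wrist_force: [-2.4, -1.2, 12.8]
grip_width: 0.0224
grip_force: 59.9
```

```bash
python3 s.py
```

```text
12.9 [0.5441 0.1534 0.282 ] [-2.4264 -1.1806 12.8168] [-0.8479  1.0033 -0.0068] [ 0.0016  0.     -1.    ] 0.022367426556508307
```

>>> jog_arm --increments '[{"xyz": [0.02,0,0.05],"dr": [0,0,0],"claw": 255},{"xyz": [0.02,0,0.1],"dr": [0,0,0],"claw": 255},{"xyz": [0.02,0,0.15],"dr": [0,0,0],"claw": 255},{"xyz": [0.02,0,0.2],"dr": [0,0,0],"claw": 255},{"xyz": [0.02,0,0.25],"dr": [0,0,0],"claw": 255},{"xyz": [0.02,0,0.3],"dr": [0,0,0],"claw": 255}]'

```text
clock: 13.5
tool_pos: [0.544, 0.1533, 0.2798]
tool_rot: [[-0.999, 0.042, 0.002], [0.042, 0.999, 0.0], [-0.002, 0.0, -1.0]]
wrist_force: [-2.7, -2.6, 15.0]
grip_width: 0.0222
grip_force: 59.9
```

```bash
python3 s.py
```

```text
13.5 [0.544  0.1533 0.2798] [-2.6869 -2.5881 14.957 ] [-1.0338  1.22    0.0057] [ 0.0025  0.0003 -1.    ] 0.022165689530332034
```

>>> jog_arm --increments '[{"xyz": [0.02,-0.02,0.06],"dr": [0,0,0],"claw": 255},{"xyz": [0.03,-0.03,0.12],"dr": [0,0,0],"claw": 255},{"xyz": [0.03,-0.03,0.18],"dr": [0,0,0],"claw": 255},{"xyz": [0.03,-0.03,0.24],"dr": [0,0,0],"claw": 255},{"xyz": [0.03,-0.03,0.3],"dr": [0,0,0],"claw": 255},{"xyz": [0.03,-0.03,0.36],"dr": [0,0,0],"claw": 255},{"xyz": [0.03,-0.03,0.42],"dr": [0,0,0],"claw": 255},{"xyz": [0.03,-0.03,0.48],"dr": [0,0,0],"claw": 255}]'

```text
clock: 14.3
tool_pos: [0.5439, 0.1532, 0.2751]
tool_rot: [[-0.999, 0.042, 0.003], [0.042, 0.999, 0.001], [-0.003, 0.001, -1.0]]
wrist_force: [-3.1, -2.1, 15.2]
grip_width: 0.0228
grip_force: 59.9
```

```bash
python3 s.py
```

```text
14.3 [0.5439 0.1532 0.2751] [-3.0822 -2.0701 15.2478] [-0.8156  1.0613  0.0069] [ 0.003   0.0007 -1.    ] 0.02277436687098257
```

>>> jog_arm --increments '[{"xyz": [0.02,-0.01,0.06],"dr": [0,0,0],"claw": 255},{"xyz": [0.02,-0.01,0.12],"dr": [0,0,0],"claw": 255},{"xyz": [0.02,-0.01,0.18],"dr": [0,0,0],"claw": 255},{"xyz": [0.02,-0.01,0.24],"dr": [0,0,0],"claw": 255},{"xyz": [0.02,-0.01,0.3],"dr": [0,0,0],"claw": 255},{"xyz": [0.02,-0.01,0.36],"dr": [0,0,0],"claw": 255},{"xyz": [0.02,-0.01,0.42],"dr": [0,0,0],"claw": 255},{"xyz": [0.02,-0.01,0.48],"dr": [0,0,0],"claw": 255}]'

```text
clock: 15.1
tool_pos: [0.5438, 0.1532, 0.2704]
tool_rot: [[-0.999, 0.042, 0.003], [0.042, 0.999, 0.001], [-0.003, 0.001, -1.0]]
wrist_force: [-1.6, -1.1, 14.7]
grip_width: 0.0227
grip_force: 59.9
```

```bash
python3 s.py
```

```text
15.1 [0.5438 0.1532 0.2704] [-1.6295 -1.1179 14.7223] [-0.7377  0.9671  0.0236] [ 0.0032  0.0008 -1.    ] 0.022664298508317478
```

>>> jog_arm --increments '[{"xyz": [0,0,0.05],"dr": [0,0,0],"claw": 255},{"xyz": [0,0,0.1],"dr": [0,0,0],"claw": 255},{"xyz": [0,0,0.15],"dr": [0,0,0],"claw": 255},{"xyz": [0,0,0.2],"dr": [0,0,0],"claw": 255},{"xyz": [0,0,0.25],"dr": [0,0,0],"claw": 255},{"xyz": [0,0,0.3],"dr": [0,0,0],"claw": 255}]'

```text
clock: 15.7
tool_pos: [0.5438, 0.1532, 0.268]
tool_rot: [[-0.999, 0.042, 0.004], [0.042, 0.999, 0.001], [-0.004, 0.001, -1.0]]
wrist_force: [-4.8, -2.8, 20.4]
grip_width: 0.0222
grip_force: 60.0
```

```bash
python3 s.py
```

```text
15.7 [0.5438 0.1532 0.268 ] [-4.8409 -2.8023 20.4131] [-0.9978  1.569  -0.0362] [ 0.0037  0.0009 -1.    ] 0.022200805351399188
```

>>> jog_arm --increments '[{"xyz": [0.02,-0.01,0.02],"dr": [0,0,0],"claw": 255},{"xyz": [0.02,-0.01,0.04],"dr": [0,0,0],"claw": 255}]'

```text
clock: 15.9
tool_pos: [0.5437, 0.1532, 0.2676]
tool_rot: [[-0.999, 0.042, 0.004], [0.042, 0.999, 0.001], [-0.004, 0.001, -1.0]]
wrist_force: [-3.9, -1.9, 19.7]
grip_width: 0.0224
grip_force: 60.0
```

```bash
python3 s.py
```

```text
15.9 [0.5437 0.1532 0.2676] [-3.9353 -1.8784 19.6777] [-0.8793  1.3983 -0.0032] [ 0.004  0.001 -1.   ] 0.022396791067034016
```

Force is flat at about 20 N while the bushing keeps moving, so this is the second ring. I continue in fine steps.

>>> jog_arm --increments '[{"xyz": [0,0,0.03],"dr": [0,0,0],"claw": 255},{"xyz": [0,0,0.06],"dr": [0,0,0],"claw": 255},{"xyz": [0,0,0.09],"dr": [0,0,0],"claw": 255}]'

```text
clock: 16.2
tool_pos: [0.5437, 0.1532, 0.2667]
tool_rot: [[-0.999, 0.042, 0.004], [0.042, 0.999, 0.001], [-0.004, 0.001, -1.0]]
wrist_force: [-3.6, -2.3, 19.4]
grip_width: 0.0226
grip_force: 60.0
```

```bash
python3 s.py
```

```text
16.2 [0.5437 0.1532 0.2667] [-3.6124 -2.2564 19.4027] [-0.9155  1.4016 -0.009 ] [ 0.004   0.0011 -1.    ] 0.022638771558050347
```

>>> jog_arm --increments '[{"xyz": [0,0,0.03],"dr": [0,0,0],"claw": 255},{"xyz": [0,0,0.06],"dr": [0,0,0],"claw": 255}]'

```text
clock: 16.4
tool_pos: [0.5437, 0.1532, 0.2661]
tool_rot: [[-0.999, 0.042, 0.004], [0.042, 0.999, 0.001], [-0.004, 0.001, -1.0]]
wrist_force: [-3.4, -1.6, 19.3]
grip_width: 0.0221
grip_force: 60.0
```

```bash
python3 s.py
```

```text
16.4 [0.5437 0.1532 0.2661] [-3.3777 -1.614  19.289 ] [-0.9176  1.4161 -0.0006] [ 0.004  0.001 -1.   ] 0.02206415836354153
```

>>> jog_arm --increments '[{"xyz": [0,0,0.02],"dr": [0,0,0],"claw": 255},{"xyz": [0,0,0.04],"dr": [0,0,0],"claw": 255}]'

```text
clock: 16.6
tool_pos: [0.5437, 0.1532, 0.2657]
tool_rot: [[-0.999, 0.042, 0.004], [0.042, 0.999, 0.001], [-0.004, 0.001, -1.0]]
wrist_force: [-4.1, -2.0, 21.8]
grip_width: 0.0225
grip_force: 60.0
```

```bash
python3 s.py
```

```text
16.6 [0.5437 0.1532 0.2657] [-4.1169 -1.9632 21.7861] [-0.8231  1.5511 -0.0366] [ 0.004  0.001 -1.   ] 0.02252662272648178
```

>>> jog_arm --increments '[{"xyz": [0,0,0.02],"dr": [0,0,0],"claw": 255},{"xyz": [0,0,0.02],"dr": [0,0,0],"claw": 255}]'

```text
clock: 16.8
tool_pos: [0.5437, 0.1532, 0.2657]
tool_rot: [[-0.999, 0.042, 0.004], [0.042, 0.999, 0.001], [-0.004, 0.001, -1.0]]
wrist_force: [-4.6, -2.2, 21.6]
grip_width: 0.0222
grip_force: 60.0
```

```bash
python3 s.py
```

```text
16.8 [0.5437 0.1532 0.2657] [-4.603  -2.2284 21.5933] [-0.9125  1.6113 -0.0018] [ 0.0041  0.001  -1.    ] 0.022217761669697807
```

z has stopped at the predicted home height and the force has climbed past 21 N, so it is home. I unload, open and retreat upward.

>>> jog_arm --increments '[{"xyz": [0,0,-0.1],"dr": [0,0,0],"claw": 255},{"xyz": [0,0,-0.18],"dr": [0,0,0],"claw": 255},{"xyz": [0,0,-0.18],"dr": [0,0,0],"claw": 0},{"xyz": [0,0,-0.18],"dr": [0,0,0],"claw": 0},{"xyz": [0,0,-0.18],"dr": [0,0,0],"claw": 0},{"xyz": [0,0,-0.18],"dr": [0,0,0],"claw": 0},{"xyz": [0,0,-0.18],"dr": [0,0,0],"claw": 0},{"xyz": [0,0,-0.18],"dr": [0,0,0],"claw": 0},{"xyz": [0,0,-0.18],"dr": [0,0,0],"claw": 0}]'

```text
clock: 17.7
tool_pos: [0.5428, 0.1528, 0.2643]
tool_rot: [[-0.999, 0.043, -0.0], [0.043, 0.999, -0.0], [0.0, -0.0, -1.0]]
wrist_force: [-0.2, -0.2, -0.3]
grip_width: 0.0728
grip_force: 0.0
```

>>> jog_arm --increments '[{"xyz": [0,0,-1],"dr": [0,0,0],"claw": 0},{"xyz": [0,0,-4],"dr": [0,0,0],"claw": 0},{"xyz": [-2,0,-7],"dr": [0,0,0],"claw": 0},{"xyz": [-4,0,-8],"dr": [0,0,0],"claw": 0},{"xyz": [-4,0,-8],"dr": [0,0,0],"claw": 0},{"xyz": [-4,0,-8],"dr": [0,0,0],"claw": 0},{"xyz": [-4,0,-8],"dr": [0,0,0],"claw": 0}]'

```text
clock: 18.4
tool_pos: [0.582, 0.1509, 0.3438]
tool_rot: [[-0.999, 0.043, -0.001], [0.043, 0.999, -0.0], [0.001, -0.001, -1.0]]
wrist_force: [0.6, 0.5, -0.8]
grip_width: 0.0879
grip_force: 0.0
```

```bash
python3 s.py; python3 -c "
from w import *
look([('bush_top',.103),('bush_shoulder',.08)],'w7',1)
im=optics.get_image('scene');a=im['color'][120:216,256:384];a=cv2.resize(a,(512,384),interpolation=cv2.INTER_CUBIC)[:,:,::-1]
b=cv2.imread('pics/w7.png');cv2.imwrite('pics/fin.png',cv2.resize(np.hstack([a,b]),(800,300)))
"
```

```text
18.4 [0.582  0.1509 0.3438] [ 0.6457  0.4837 -0.8241] [ 0.0354 -0.151  -0.0054] [-0.0013 -0.0005 -1.    ] 0.08793593860637407
[0.582  0.1509 0.3438] 18.4 [  33.131    16.3134  -13.7641   -0.0227  -60.0005 -125.6073] [-0.0013 -0.0005 -1.    ] [-0.9991  0.0434  0.0013]
campos [0.5024 0.1561 0.3244] tilt [ 0.293  -0.0125 -0.956 ]
bush_top 0.81 [258.7, 147.4] [0.5423 0.1564 0.103 ] tool cm [ 3.9575  0.3948 24.088 ]
bush_shoulder 0.78 [258.4, 139.7] [0.5408 0.1565 0.08  ] tool cm [ 4.1047  0.3935 26.3881]
```

View pics/fin.png

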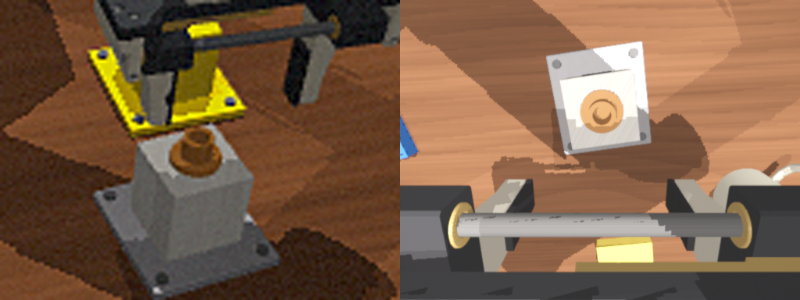

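The bushing stands upright with its flange flush on the column face (scene crop at about (195,165)), and the gripper is clear of it. I'm handing in.

```bash
python3 -c "
from h import *
print(job.hand_in())"
```

```text
the job is handed in; nothing more can be done
None
```

The job is handed in at about 18 s on the robot's clock. The bushing from the tray is pressed in against both friction rings, its flange looks flush on the grey base, and the gripper is open and clear. Peak wrist force was about 22 N, nearly all of it the rings' friction. The hand-in gave no verdict.

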